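Stamp the square coasters on the sliding carrier

ROBOT

A 7-joint arm with a two-finger parallel gripper is mounted at the origin on the work surface. World frame = base frame: x ahead of the robot, y to its left, z up, the work surface at z = 0. Lengths are in m, angles in rad, forces in N, time in s.
With the tool pointing down it reaches from about 0.425 to 0.925 m from the base axis. Payload 6.8 kg.
Tool frame: the origin (TCP) lies on the mounting face of the last link; the fingertips stand 173 mm ahead of it and the grasp point (between the pads) lies 155 mm ahead of it; z points along the fingers, y is the line along which they close (so a half turn about z gives the same grasp; the last joint's range is limited). The gripper opens to 85 mm and grips with 20 to 120 N. Pads are 22 mm wide; open, the fingers measure 114 mm over their backs; the gripper's body (76 mm by 85 mm) begins 54 mm behind the grasp point. The pads swing forward as they close: fully open they stand 13 mm farther back than shut.
Start: joints at [-1.378, 0.477, 0.022, 1.555, -0.011, 1.109, -0.083], TCP at [0.2, 0.645, 0.405] pointing down, gripper open.
Joint ranges: [-2.96, 2.96], [-0.34, 2.1], [-1.41, 1.46], [0.24, 2.44], [-1.37, 4.51], [0.17, 1.92], [-2.96, 2.96]. Speed limits (rad/s): [2.39, 2.39, 3.14, 3.14, 3.14, 3.14, 3.14].

INTERFACE

Orientations are given as a unit quaternion [w, x, y, z].
In Python, from station import bot gives the robot as it stands. The module is installed in compiled form; this text tells all that it offers.
- The arm moves only by the shell command python3 -m pendant 'ROWS' [FORCE]. ROWS is JSON, a list of rows, each a list of 5 numbers: the finger opening in m, from 0 to 0.0854, then the shift along the tool's x, y, z in m, then the turn about the tool's z in degrees. In form: [[jaw, x, y, z, yaw], ...]. A call has 1 to 12 rows; each row shifts and turns the commanded pose from where the row before left it, along the tool's axes as they then stand; what a row does not reach is not made up. A row lasts 1/12 s, in which the tool goes at most 41.7 mm and 7.16 degrees, less where a joint would pass 70% of its speed; a pose out of reach is approached as far as the arm can. A call with a gripper value outside its range is refused whole. The fingers move at their own pace and stop on an object; FORCE is the grip in N (left out, the last holds). Time passes only in rows, so rows that do not move let the fingers close. It gives the time, the measured TCP pose, the force, the opening and the grip force at its end, in the units of the state.
- bot.get_obs(): the state, without advancing time (a new reading comes with each control period).
- bot.read_camera(name): name is "scene" or "top" or "wrist"; returns (picture, depth): 384x512x3 uint8, blue, green, red; 384x512 float32, m along the optical axis (not along the pixel's ray), 0 where there is no reading.
- bot.camera_model(name): a dict with "intrinsics" (3x3 intrinsics, pixels), "R" (3x3) and "t" (3): a world point X has camera coordinates R X + t. Camera axes: x right, y down, z forward; pixel columns grow to the right and rows downward; lengths in m; the calibration is good to about 2 mm. A picture is of the moment at which its call begins: read the wrist's pose just before it. camera_model takes no time and is no camera call; for the wrist camera it gives the pose at the moment of the call.
- bot.hand_in(): hands the job in; it is judged then, once.
Trained networks look in the newest picture that a camera, given by its name, has taken for a name from the list of things; names that differ only in an ending like _2 or _b are one class to them, and where a whole thing is asked for, a point or a joint stands for the part that bears it (a point fixed in the world has none). Each returns a list of dicts, best first, with "score" (0 to 1); they miss things now and then, are a little off and sometimes report something else, mostly with a low value. They report only what shows in the picture. A call takes as long as a camera call.
- bot.boxes_of(name, camera): "at" ([column, row] in pixels, amid what is visible of it).
- bot.trace(name, camera): "mask" (384x512 bool, what is visible of it) and "at" ([column, row] in pixels, amid what is visible of it).
- bot.pinpoint(name, camera): "at" ([column, row] in pixels: a listed point, or the origin of a listed thing).
The state is a dict: "t": time; "q": joint angles; "joint_vel": joint speeds; "joint_torque": joint torques, N m; "eef_pos": TCP position; "tool_rot": TCP orientation; "contact_force": force on the tool from outside, world axes, zero at the start; "torque": the same for the moment, N m; "gripper_width": opening from 0.0 (shut) to 1.0 (fully open); "grasp_force": force on a finger pad.
Only numpy, scipy, OpenCV 4.12 (cv2) and the standard library are available. Lean on these libraries where they do the work, as an engineer would, in place of code of your own. Each camera call takes 0.05 s, during which the arm holds its last target. There are 200 camera calls.

TASK

Stamp both square coaster piles on the sliding carrier of the hand press, first the one on the handle's side and then the other: slide the carrier by its handle until the pile is centred under the stamp, push the stamp knob down gently until you feel the sprung pad land on the pile and give a few millimetres (the piles differ in height; do not bottom the spring), then pull the knob back up until it clicks home. Leave the second pile centred under the raised stamp. The pad must come down on nothing else, and the crockery around the press stays where it is.

Things in the scene. Friction and masses are not known exactly. Their poses are not given: they have to be found in the camera images.
- press: Hand press, fixed: dark wood base 300 x 355 x 12 mm, grey column (y 155 to 200 mm) and a grey arm 46 mm wide reaching along -y over the carrier, underside 125 and top 153 mm above the counter. Origin on the counter under the stamp's vertical axis; x and y run along the carrier's slides. The carrier's centre runs +-55 mm in x and y from the axis, friction about 2.5 N.
- carrier: Plywood deck 170 x 170 mm, top 48 mm above the counter, on x-y slides; stays where left. Origin at counter height under its centre, axes as the press's. Piles of 62 mm cork coasters: square at (+40,-40) and (-40,+40) mm, round (already stamped) at (+40,+40) and (-40,-40). Each pile stands 2 to 26 mm above the deck, unknown and different each time.
- handle (a point): Middle of the carrier's upright round dark wooden handle (30 mm diameter, from 60 to 104 mm above the counter), which stands on a tongue 150 mm to the -y side of the deck's centre. This point is 85 mm above the counter.
- first (a point): Centre of the square pile on the handle's side (+40, -40 mm on the deck), at the height of the deck's top, not of the pile's top.
- second (a point): Centre of the other square pile (-40, +40 mm on the deck), at the height of the deck's top, not of the pile's top.
- pad: Round black stamp pad, 44 mm diameter, under the press arm, on the ram. Origin at the centre of its underside, 96 mm above the counter when the ram is home. It is sprung: it gives up into the ram, 2.5 N per mm, and bottoms after 12 mm (30 N).
- knob (a point): Middle of the stamp's dark wooden knob above the arm: round, 42 mm diameter, 42 mm high (221 to 263 mm above the counter when the ram is home; this point at 242 mm). It slides straight up and down with the pad.
- ram (a joint): Travel of the ram (knob and pad) downwards in m: 0 = fully up, home, held by a click detent (about 8 N to break in the first 13 mm or to pass on the way back); 0.062 = lowest. It has about 2 N friction, is balanced and stays where it is left.
- teacup: White tea cup, 72 mm wide, 50 mm high, beside the press; leave alone. Origin under its centre.
- saucer: White saucer, 150 mm wide, 18 mm high; leave alone. Origin under its centre.
- tumbler: Glass tumbler, 72 mm wide, 110 mm high; leave alone. Origin under its centre.
- spoon: White china spoon, 150 mm long, lying before the press; leave alone.
- pitcher: Brown stoneware pitcher, 116 mm wide, 135 mm high; leave alone. Origin under its centre.
- mug: White mug, 84 mm wide, 90 mm high; leave alone. Origin under its centre.

How it is judged:
By the outcome, as a careful person would: the job done as asked, in the order asked, and still so for the second after the job is handed in, with the robot touching nothing.
It also fails if it takes over 72 s, if anything falls off the work surface, if the arm or the gripper's body presses on something with over 40 N, if the wrist force passes 120 N, or if a joint passes its speed limit or range.

## Working session

There is one attempt and no reset: what is moved stays moved. The work goes in short steps, Python scripts to look and compute and a shell command to move; the robot and the scene stay as the last step left them, time stands still between calls to the robot, and variables do not carry over. Pictures are saved under pics/ and viewed, at most 10 in all, crops included, and the job is handed in when it is done.

```bash
mkdir -p pics; cat > h.py <<'E'
import numpy as np, cv2
from station import bot
def ray(cam,uv,m=None):
    m=m or bot.camera_model(cam);K=np.array(m["intrinsics"]);R=np.array(m["R"]);t=np.array(m["t"])
    d=R.T@np.linalg.inv(K)@np.array([uv[0],uv[1],1.]);return -R.T@t,d
def atz(cam,uv,z,m=None):
    c,d=ray(cam,uv,m);return c+d*(z-c[2])/d[2]
def tri(rs):
    A=np.zeros((3,3));b=np.zeros(3)
    for c,d in rs:
        d=d/np.linalg.norm(d);P=np.eye(3)-np.outer(d,d);A+=P;b+=P@c
    return np.linalg.solve(A,b)
E
python3 - <<'E'
from h import *
np.set_printoptions(precision=4,suppress=True)
o=bot.get_obs();print(o)
for c in("scene","top","wrist"):
    m=bot.camera_model(c);im,d=bot.read_camera(c);cv2.imwrite(f"pics/{c}0.png",im);print(c,-np.array(m["R"]).T@m["t"],np.array(m["R"])[2])
    for n in("handle","first","second","knob","pad","press","carrier"):
        r=bot.pinpoint(n,c)
        for x in r[:2]: print(n,np.array(x["at"]),round(x["score"],2))
r={}
E
```

```text
{'t': 0.0, 'q': array([-1.3781,  0.4778,  0.0223,  1.5564, -0.0115,  1.1093, -0.0831]), 'joint_vel': array([-0.0004, -0.002 ,  0.0021,  0.    , -0.0002, -0.0004, -0.0015]), 'joint_torque': array([  0.0004, -59.6458,   1.608 , -28.1177,   0.0125,   0.0096,
         0.    ]), 'eef_pos': array([0.1999, 0.6445, 0.4037]), 'tool_rot': array([-0.0001,  0.1498,  0.9887, -0.0009]), 'contact_force': array([ 0.4526,  0.3384, -0.6837]), 'torque': array([ 0.0254, -0.0016,  0.0126]), 'grasp_force': 0.0, 'gripper_width': 1.0032288651249366}
scene [ 1.5328 -0.1371  1.1597] [-0.6915  0.1354 -0.7096]
handle [220.3 200.4] 0.79
first [251.5 214.2] 0.75
second [271.6 197.1] 0.67
second [261.6 221.4] 0.53
knob [137.1 210.9] 0.66
knob [266.1 174.3] 0.6
pad [264.2 204.1] 0.5
press [263.6 221.4] 0.68
carrier [260.2 210.2] 0.71
carrier [268.6 201.7] 0.44
top [0.3744 0.0231 1.4281] [ 0.1749  0.0191 -0.9844]
handle [299.7 222.6] 0.61
first [265.8 206.9] 0.55
second [239.9 231.7] 0.84
knob [246.8 202.2] 0.69
knob [238.7 269. ] 0.39
press [250.4 209.3] 0.57
carrier [253.6 221.6] 0.57
wrist [0.1343 0.665  0.3735] [ 0.2568 -0.0799 -0.9632]
```

View pics/scene0.png

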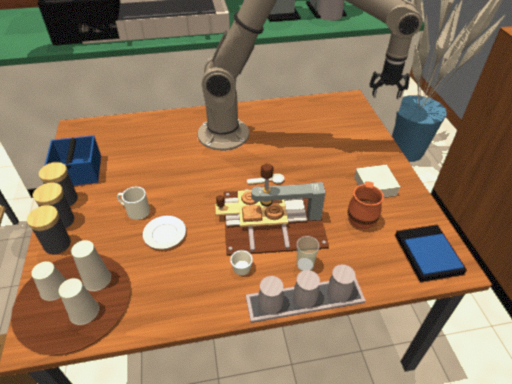

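View pics/top0.png

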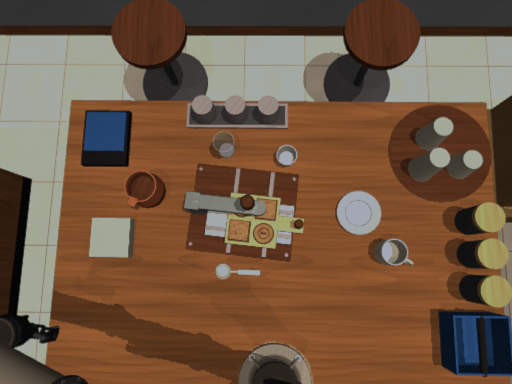

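```bash
python3 - <<'E'
from h import *
np.set_printoptions(precision=4,suppress=True)
P=dict(handle=((220.3,200.4),(299.7,222.6)),first=((251.5,214.2),(265.8,206.9)),second=((271.6,197.1),(239.9,231.7)),knob=((266.1,174.3),(246.8,202.2)),press=((263.6,221.4),(250.4,209.3)),carrier=((260.2,210.2),(253.6,221.6)))
H=dict(handle=.085,first=.048,second=.048,knob=.242,press=0,carrier=0)
for n,(a,b) in P.items(): print(n,tri([ray("scene",a),ray("top",b)]),atz("scene",a,H[n])[:2],atz("top",b,H[n])[:2])
for n in("teacup","saucer","tumbler","spoon","pitcher","mug"):
    x=bot.boxes_of(n,"top")[:2]
    print(n,[(atz("top",y["at"],.04)[:2],round(y["score"],2)) for y in x])
E
```

```text
handle [ 0.5021 -0.0757  0.0885] [ 0.4991 -0.0735] [ 0.5022 -0.078 ]
first [0.5561 0.0304 0.0528] [0.5517 0.0297] [0.5569 0.0318]
second [0.4743 0.1184 0.0404] [0.4816 0.1181] [0.4735 0.1165]
knob [0.5459 0.0835 0.2276] [0.561  0.0776] [0.5443 0.0853]
press [0.5534 0.0796 0.0008] [0.5523 0.0743] [0.5544 0.0851]
carrier [0.5102 0.0713 0.0163] [0.4955 0.0726] [0.512  0.0734]
teacup [(array([ 0.7399, -0.0413]), 0.57), (array([ 0.5381, -0.2889]), 0.53)]
saucer [(array([ 0.5407, -0.288 ]), 0.92)]
tumbler [(array([0.773 , 0.1817]), 0.78), (array([0.5372, 0.1127]), 0.23)]
spoon [(array([0.357 , 0.1624]), 0.52)]
pitcher [(array([0.6098, 0.4494]), 0.79)]
mug [(array([ 0.4063, -0.3817]), 0.67), (array([0.5022, 0.0419]), 0.57)]
```

The scene shows the press in the middle: handle at about (220,203), knob (267,172). In the top view the column is at (192,201), the knob at (247,202) and the handle at (298,224). The press y axis is therefore near world +y, turned by a few degrees. The spoon lies on the robot's side of the press.

```bash
python3 -m pendant '[[0.085,-0.022,-0.028,-0.004,0],[0.085,-0.022,-0.028,-0.004,0],[0.085,-0.022,-0.028,-0.004,0],[0.085,-0.022,-0.028,-0.004,0],[0.085,-0.022,-0.028,-0.004,0],[0.085,-0.022,-0.028,-0.004,0],[0.085,-0.022,-0.028,-0.004,0],[0.085,-0.022,-0.028,-0.004,0],[0.085,-0.022,-0.028,-0.004,0],[0.085,-0.022,-0.028,-0.004,0],[0.085,-0.022,-0.028,-0.004,0],[0.085,-0.022,-0.028,-0.004,0]]'
python3 -m pendant '[[0.085,-0.022,-0.028,-0.004,0],[0.085,-0.022,-0.028,-0.004,0],[0.085,-0.022,-0.028,-0.004,0],[0.085,-0.022,-0.028,-0.004,0],[0.085,-0.022,-0.028,-0.004,0],[0.085,-0.022,-0.028,-0.004,0],[0.085,-0.022,-0.028,-0.004,0],[0.085,-0.022,-0.028,-0.004,0],[0.085,0,0,0,0],[0.085,0,0,0,0]]'
cat > look.py <<'E'
from h import *
import sys
np.set_printoptions(precision=4,suppress=True)
H=dict(handle=.085,first=.048,second=.048,knob=.242,pad=.096,press=0,carrier=0)
m=bot.camera_model("wrist");im,d=bot.read_camera("wrist");cv2.imwrite(f"pics/{sys.argv[1]}.png",im)
np.savez(f"{sys.argv[1]}.npz",d=d,im=im,K=m["intrinsics"],R=m["R"],t=m["t"])
o=bot.get_obs();print(o["eef_pos"],o["tool_rot"],o["contact_force"])
for n in sys.argv[2:]:
    for x in bot.pinpoint(n,"wrist")[:2]: print(n,np.array(x["at"]),round(x["score"],2),atz("wrist",x["at"],H[n],m)[:2])
E
python3 look.py w1 handle first second knob pad press carrier
```

```text
t: 2.5
eef_pos: [0.3529, 0.2437, 0.4531]
tool_rot: [0.0, 0.15, 0.989, 0.0]
contact_force: [0.1, -0.5, -0.4]
gripper_width: 0.996
grasp_force: 0.0
t: 3.33
eef_pos: [0.4546, -0.0224, 0.4851]
tool_rot: [0.0, 0.152, 0.988, 0.0]
contact_force: [0.2, 0.5, -0.1]
gripper_width: 0.995
grasp_force: 0.0
[ 0.4543 -0.0207  0.4847] [0.     0.1506 0.9886 0.0002] [ 0.0766  0.7373 -0.4967]
handle [227.2 207.6] 0.57 [ 0.496  -0.0742]
first [321.8 212.7] 0.75 [0.5502 0.0332]
second [377.4 137.7] 0.59 [0.477 0.122]
knob [441.7 272.1] 0.82 [0.5423 0.0867]
knob [227.6 207.1] 0.17 [ 0.4502 -0.043 ]
pad [370.3 205.8] 0.6 [0.5397 0.0836]
press [349.6 189.8] 0.95 [0.5478 0.0836]
carrier [337.3 168.1] 0.56 [0.512  0.0745]
```

View pics/w1.png

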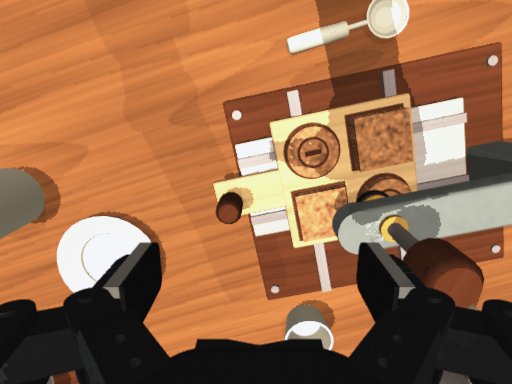

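```bash
cat > geo.py <<'E'
from h import *
import sys
np.set_printoptions(precision=4,suppress=True)
f=np.load(sys.argv[1]+".npz");d=f["d"];K=f["K"];R=f["R"];t=f["t"]
v,u=np.mgrid[:384,:512];p=np.stack([(u-K[0,2])/K[0,0]*d,(v-K[1,2])/K[1,1]*d,d],-1)
W=(p-t)@R;ok=d>0
near=ok&(abs(W[...,0]-.52)<.2)&(abs(W[...,1]-.09)<.3)
h,e=np.histogram(W[...,2][near],bins=np.arange(-.01,.3,.004))
print([(round(a,3),int(b)) for a,b in zip(e,h) if b>100])
def rect(mask,k=3):
    m=cv2.morphologyEx(mask.astype(np.uint8),cv2.MORPH_OPEN,np.ones((k,k)))
    n,l,s,c=cv2.connectedComponentsWithStats(m)
    i=1+np.argmax(s[1:,4]);q=W[l==i];r=cv2.minAreaRect(q[:,:2].astype(np.float32)*1000);return r,s[i],np.median(q[:,2])
z=W[...,2]
print("deck+piles",rect(near&(z>.040)&(z<.08)&(W[...,0]<.62)))
print("base",rect(near&(z>.006)&(z<.018)))
# knob top, handle top
k=near&(z>.215)&(z<.275)&(W[...,0]>.48);print("knobtop",rect(k&(z>np.percentile(z[k],60)-.006)),z[k].max())
hh=near&(z>.092)&(z<.112)&(W[...,1]<-.0)&(W[...,0]<.54);print("handletop",rect(hh))
# deck height classes along piles
c=np.array([.512,.075])
for n,o in dict(first=(.04,-.04),second=(-.04,.04),r2=(-.04,-.04),r1=(.04,.04)).items():
    th=np.radians(-6);o=np.array([[np.cos(th),-np.sin(th)],[np.sin(th),np.cos(th)]])@o+c
    s=near&(np.hypot(W[...,0]-o[0],W[...,1]-o[1])<.02);print(n,o,np.median(z[s]),s.sum())
E
python3 geo.py w1
```

```text
[(np.float64(-0.006), 1499), (np.float64(-0.002), 41156), (np.float64(0.002), 729), (np.float64(0.006), 1178), (np.float64(0.01), 17259), (np.float64(0.014), 1026), (np.float64(0.018), 1353), (np.float64(0.022), 466), (np.float64(0.026), 3627), (np.float64(0.03), 2583), (np.float64(0.034), 592), (np.float64(0.038), 221), (np.float64(0.042), 988), (np.float64(0.046), 7853), (np.float64(0.05), 321), (np.float64(0.054), 1593), (np.float64(0.058), 1862), (np.float64(0.062), 1544), (np.float64(0.066), 167), (np.float64(0.07), 2662), (np.float64(0.074), 502), (np.float64(0.098), 190), (np.float64(0.102), 440), (np.float64(0.126), 137), (np.float64(0.13), 278), (np.float64(0.134), 283), (np.float64(0.138), 270), (np.float64(0.142), 297), (np.float64(0.146), 384), (np.float64(0.15), 6220), (np.float64(0.154), 228), (np.float64(0.158), 250), (np.float64(0.226), 147), (np.float64(0.23), 151), (np.float64(0.234), 166), (np.float64(0.238), 175), (np.float64(0.242), 176), (np.float64(0.246), 177), (np.float64(0.25), 208), (np.float64(0.254), 317), (np.float64(0.258), 717), (np.float64(0.262), 117
[... 296 characters left out ...]
 84.1989974975586), array([  223,    42,   279,   132, 11832], dtype=int32), np.float64(0.011445833259258112))
knobtop (((537.5479125976562, 88.47632598876953), (38.209861755371094, 30.395370483398438), 40.24492263793945), array([ 422,  256,   62,   52, 2122], dtype=int32), np.float64(0.2621836265673173)) 0.2647246155249792
handletop (((496.52978515625, -72.14950561523438), (27.418275833129883, 29.169658660888672), 71.05115509033203), array([216, 198,  25,  26, 530], dtype=int32), np.float64(0.10290259301106099))
first [0.5476 0.031 ] 0.06272789320211056 1156
second [0.4764 0.119 ] 0.07311703790891527 958
r2 [0.468  0.0394] 0.37622021661852156 8572
r1 [0.556  0.1106] 0.15281418185233286 1120
```

```bash
cat >> geo.py <<'E'
print('----')
k=near&(z>.2585)&(z<.267);print("knob",rect(k),[cv2.minEnclosingCircle((W[k][:,:2]*1000).astype(np.float32))])
th=np.radians(-5.8);ex=np.array([np.cos(th),np.sin(th)]);ey=np.array([-ex[1],ex[0]])
X=W[...,:2]@ex;Y=W[...,:2]@ey
def ext(n,m):
    m=cv2.morphologyEx(m.astype(np.uint8),cv2.MORPH_OPEN,np.ones((3,3)))>0
    print(n,"x",np.percentile(X[m],[.3,99.7]),"y",np.percentile(Y[m],[.3,99.7]))
ext("arm",near&(z>.148)&(z<.157)); ext("base",near&(z>.007)&(z<.016)); ext("knob",k)
print("first guess axis xy",np.array([.5445,.085])@ex,np.array([.5445,.085])@ey)
# collar around ram
E
python3 geo.py w1|sed -n '/----/,$p'
```

```text
----
knob (((538.7582397460938, 88.29008483886719), (36.08484649658203, 28.51481819152832), 40.12663650512695), array([ 426,  261,   57,   47, 1778], dtype=int32), np.float64(0.2623860272316364)) [((539.8029174804688, 86.20165252685547), 19.304519653320312)]
arm x [0.5083 0.5531] y [0.088 0.254]
base x [0.3115 0.6795] y [-0.0093  0.3431]
knob x [0.5125 0.5456] y [0.1223 0.1573]
first guess axis xy 0.5331227606967247 0.1395900140665613
```

Measured: press turned by -5.8° and the axis at about (0.542, 0.086). The deck centre is at (-30, -12) mm relative to the axis, and the square piles' tops are at 63 mm (first) and 73 mm (second). Next I align the tool with the press and go above the handle.

```bash
python3 -m pendant '[[0.07,0,0,0,-5.75],[0.07,0,0,0,-5.75],[0.07,-0.0235,-0.0235,0.02,0],[0.07,-0.0235,-0.0235,0.02,0],[0.07,0,0,0.03,0],[0.07,0,0,0.03,0],[0.07,0,0,0.03,0],[0.07,0,0,0,0],[0.07,0,0,0,0]]' 30
python3 look.py w2 handle; python3 - <<'E'
from h import *
o=bot.get_obs();p=o["eef_pos"];ex=np.array([.9949,-.1011]);ey=np.array([.1011,.9949]);print(p[:2]@ex,p[:2]@ey,2*np.degrees(np.arctan2(o["tool_rot"][2],o["tool_rot"][1]))-90)
E
python3 geo.py w2|grep -E "handle|deck"
```

```text
t: 4.48
eef_pos: [0.496, -0.0716, 0.354]
tool_rot: [-0.002, 0.05, 0.999, -0.0]
contact_force: [0.5, -0.4, 0.3]
gripper_width: 0.818
grasp_force: 0.0
[ 0.4968 -0.0718  0.3555] [ 0.      0.0499  0.9988 -0.0001] [0.3787 0.6642 1.047 ]
handle [256.  192.6] 0.58 [ 0.494  -0.0737]
0.5018541996898106 -0.02133042418773929 84.28052386924719
deck+piles (((506.55712890625, 27.532997131347656), (239.9371795654297, 168.7606658935547), 84.28562927246094), array([  236,    80,   276,   192, 32680], dtype=int32), np.float64(0.0491390025530561))
handletop (((496.5292053222656, -72.46089172363281), (28.649690628051758, 29.39934730529785), 84.63352966308594), array([ 238,  179,   41,   42, 1355], dtype=int32), np.float64(0.1029209099523973))
  return _methods._mean(a, axis=axis, dtype=dtype,
  ret = ret.dtype.type(ret / rcount)
```

```bash
python3 -m pendant '[[0.07,0,0,0.03,0],[0.07,0,0,0.03,0],[0.07,0,0,0.03,0],[0.07,0,0,0.022,0],[0.07,0,0,0,0],[0.02,0,0,0,0],[0.02,0,0,0,0],[0.02,0,0,0,0],[0.02,0,0,0,0],[0.02,0,0,0,0],[0.02,0,0,0,0]]' 30
```

```text
t: 5.5
eef_pos: [0.4974, -0.0721, 0.2448]
tool_rot: [0.002, 0.05, 0.999, 0.0]
contact_force: [-0.9, 0.1, 8.6]
gripper_width: 0.34
grasp_force: 28.9
```

```bash
python3 -m pendant '[[0.02,0.002,0.006,0,0],[0.02,0.002,0.012,0,0],[0.02,0.002,0.012,0,0],[0.02,0.002,0.012,0,0],[0.02,0.002,0.010,0,0],[0.02,0,0,0,0],[0.02,0,0,0,0],[0.02,0,0,0,0]]' 
python3 look.py w3 handle first second pad press; python3 geo.py w3 2>/dev/null; python3 - <<'E'
from h import *
im,d=bot.read_camera("scene");cv2.imwrite("pics/s3.png",cv2.resize(im[140:270,190:360],None,fx=4,fy=4,interpolation=2))
for n in("pad","first","carrier","press","knob"):
  print(n,[(np.array(x["at"]).round(1),round(x["score"],2)) for x in bot.pinpoint(n,"scene")[:2]])
E
```

```text
t: 6.17
eef_pos: [0.4934, -0.0182, 0.2448]
tool_rot: [0.003, 0.049, 0.999, 0.001]
contact_force: [0.2, 2.5, 8.3]
gripper_width: 0.337
grasp_force: 30.2
[ 0.4934 -0.0183  0.2448] [0.0027 0.0495 0.9988 0.001 ] [2.009  2.6996 7.1247]
handle [258.4 259.6] 0.74 [ 0.492  -0.0178]
first [450.8 294. ] 0.69 [0.5438 0.0872]
first [477.3 205.5] 0.42 [0.4915 0.0979]
pad [508.9 354. ] 0.56 [0.5415 0.0852]
press [409.8 256.5] 0.59 [0.5446 0.085 ]
[(np.float64(-0.006), 493), (np.float64(-0.002), 61972), (np.float64(0.006), 682), (np.float64(0.01), 22215), (np.float64(0.014), 518), (np.float64(0.018), 1646), (np.float64(0.022), 519), (np.float64(0.026), 9214), (np.float64(0.03), 6366), (np.float64(0.034), 1309), (np.float64(0.038), 661), (np.float64(0.042), 3051), (np.float64(0.046), 20517), (np.float64(0.05), 928), (np.float64(0.054), 6901), (np.float64(0.058), 6208), (np.float64(0.062), 2947), (np.float64(0.066), 164), (np.float64(0.07), 195), (np.float64(0.074), 286), (np.float64(0.078), 410), (np.float64(0.082), 491), (np.float64(0.086), 527), (np.float64(0.09), 573), (np.float64(0.094), 935), (
[... 430 characters left out ...]
loat64(0.162), 1450), (np.float64(0.166), 297)]
deck+piles (((481.6934814453125, 42.50278091430664), (157.81039428710938, 134.5143280029297), 84.24634552001953), array([  215,    61,   297,   265, 41343], dtype=int32), np.float64(0.04825370117190456))
base (((410.3749694824219, 41.637718200683594), (186.4276885986328, 47.1244010925293), 84.82957458496094), array([  184,    17,   328,    88, 20254], dtype=int32), np.float64(0.011509072323796948))
pad [(array([267. , 203.3]), 0.64)]
first [(array([269.5, 211.4]), 0.64)]
carrier [(array([273.5, 207.5]), 0.61)]
press [(array([264.6, 221.8]), 0.65), (array([265.6, 172.2]), 0.64)]
knob [(array([268.2, 171.1]), 0.78), (array([282.7, 194. ]), 0.66)]
```

View pics/w3.png

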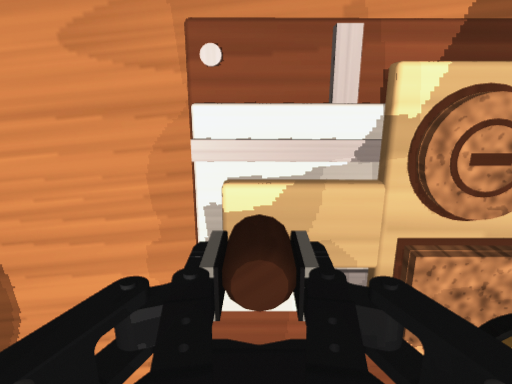

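The fingers hold the handle at (260,260), and the first pile's corner shows at (400,240). The pile, pad and press points agree within about 2 mm. I release and go above the knob.

```bash
python3 -m pendant '[[0.07,0,0,0,0],[0.07,0,0,0,0],[0.07,0,0,0,0],[0.07,0,0,0,0],[0.07,0,0,-0.03,0],[0.07,0,0,-0.04,0],[0.07,0,0,-0.04,0],[0.07,0,0,-0.04,0],[0.07,0,0,-0.04,0],[0.07,0,0,-0.035,0],[0.07,0,0,0,0],[0.07,0,0,0,0]]' 30
python3 look.py w4 handle first second pad press knob; python3 geo.py w4 2>/dev/null|grep -vE "^\[|r1|r2"
```

```text
t: 7.77
eef_pos: [0.4919, -0.0195, 0.4696]
tool_rot: [0.002, 0.05, 0.999, 0.001]
contact_force: [0.1, -0.4, -0.5]
gripper_width: 0.822
grasp_force: 0.0
[ 0.4913 -0.0193  0.4679] [0.0003 0.0499 0.9988 0.0005] [-0.2352 -0.4455 -0.9061]
handle [261.6 159.2] 0.97 [ 0.4884 -0.0153]
first [348.9 190. ] 0.85 [0.5438 0.087 ]
second [425.3 124.3] 0.81 [0.4734 0.1771]
pad [360.1 199.2] 0.63 [0.5406 0.0865]
knob [424.9 270. ] 0.78 [0.5441 0.086 ]
knob [260.4 159.7] 0.21 [ 0.4598 -0.0148]
deck+piles (((503.31072998046875, 89.09765625), (255.1073760986328, 168.54345703125), 84.39293670654297), array([  243,    83,   225,   141, 17830], dtype=int32), np.float64(0.04891968327271179))
base (((470.57421875, 120.35547637939453), (355.3185729980469, 148.55105590820312), 84.27316284179688), array([  225,    62,   287,   120, 10183], dtype=int32), np.float64(0.011389684482726719))
knobtop (((537.5400390625, 86.21551513671875), (36.336761474609375, 32.392818450927734), 46.92869186401367), array([ 402,  249,   68,   51, 2395], dtype=int32), np.float64(0.26208312190364136)) 0.26459687036557195
handletop (((492.63824462890625, -17.95526123046875), (28.332130432128906, 29.029817581176758), 83.73896789550781), array([246, 152,  28,  28, 629], dtype=int32), np.float64(0.10288677187050496))
first [0.5476 0.031 ] 0.046676637146751715 1289
second [0.4764 0.119 ] 0.056927777791500864 834
----
knob (((537.4625854492188, 85.39351654052734), (29.627656936645508, 33.434844970703125), 27.010128021240234), array([ 409,  254,   60,   46, 1929], dtype=int32), np.float64(0.26235285451677254)) [((539.5247802734375, 85.62242889404297), 19.776355743408203)]
arm x [0.5084 0.5531] y [0.0878 0.2654]
base x [0.3194 0.68  ] y [-0.0098  0.3429]
knob x [0.5129 0.5401] y [0.1219 0.157 ]
first guess axis xy 0.5331227606967247 0.1395900140665613
```

View pics/w4.png

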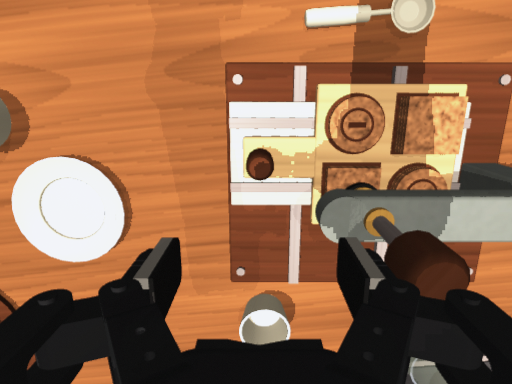

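The handle is free at (260,163). The carrier is at the first station, with the pile about 1-2 mm off the axis. Now above the knob.

```bash
python3 - <<'E'
from h import *
f=np.load("w4.npz");m={"intrinsics":f["K"],"R":f["R"],"t":f["t"]}
p=atz("wrist",(378,221),.156,m)[:2];print("ferrule",p,p@[.9949,-.1011],p@[.1011,.9949])
E
python3 -m pendant '[[0.07,-0.01,0.0275,0,0],[0.07,-0.01,0.0275,0,0],[0.07,-0.01,0.0275,0,0],[0.07,-0.01,0.027,0,0],[0.07,0,0,0,0],[0.07,0,0,0,0]]' 30
python3 look.py w5 knob; python3 geo.py w5 2>/dev/null|grep -E "knob|arm"; python3 - <<'E'
from h import *
p=bot.get_obs()["eef_pos"][:2];print(p@[.9949,-.1011],p@[.1011,.9949])
E
```

```text
ferrule [0.54252211 0.0850071 ] 0.5311610256436639 0.1394225529795095
t: 8.62
eef_pos: [0.5427, 0.0876, 0.4665]
tool_rot: [-0.001, 0.048, 0.999, -0.001]
contact_force: [-0.3, -1.3, -0.2]
gripper_width: 0.819
grasp_force: 0.0
[0.5423 0.0859 0.4668] [-0.0007  0.0497  0.9988 -0.0008] [-0.2493 -0.5432  0.5576]
knob [256.7 214.7] 0.56 [0.5428 0.086 ]
knobtop (((542.8629760742188, 85.59256744384766), (40.86780548095703, 40.94232177734375), 50.41374588012695), array([ 220,  189,   72,   68, 3755], dtype=int32), np.float64(0.2621928036290631)) 0.2649143314741063
knob (((542.96044921875, 85.75312042236328), (37.71138381958008, 37.699058532714844), 83.86727905273438), array([ 223,  194,   67,   62, 3239], dtype=int32), np.float64(0.26238143494460975)) [((542.43408203125, 85.95201110839844), 20.271183013916016)]
arm x [0.5043 0.5581] y [0.0893 0.3384]
knob x [0.5131 0.5496] y [0.1215 0.1584]
0.5308242520664829 0.13925330770730276
```

```bash
python3 -m pendant '[[0.07,0,0,0.03,0],[0.07,0,0,0.03,0],[0.07,0,0,0.008,0],[0.07,0,0,0,0],[0.035,0,0,0,0],[0.035,0,0,0,0],[0.035,0,0,0,0],[0.035,0,0,0,0],[0.035,0,0,0,0],[0.035,0,0,0,0],[0.035,0,0,0,0]]' 60
```

```text
t: 9.63
eef_pos: [0.543, 0.0855, 0.4007]
tool_rot: [0.001, 0.05, 0.999, 0.0]
contact_force: [2.5, -0.7, 4.8]
gripper_width: 0.473
grasp_force: 60.4
```

```bash
python3 -m pendant '[[0.035,0,0,0.004,0],[0.035,0,0,0.005,0],[0.035,0,0,0.005,0],[0.035,0,0,0.005,0],[0.035,0,0,0.005,0],[0.035,0,0,0.003,0],[0.035,0,0,0,0],[0.035,0,0,0,0]]' 60
python3 -m pendant '[[0.035,0,0,0.002,0],[0.035,0,0,0,0],[0.035,0,0,0,0]]'
```

```text
t: 10.3
eef_pos: [0.543, 0.0857, 0.3722]
tool_rot: [0.001, 0.05, 0.999, -0.0]
contact_force: [6.6, -2.3, -1.7]
gripper_width: 0.475
grasp_force: 60.6
t: 10.55
eef_pos: [0.543, 0.0857, 0.3704]
tool_rot: [0.001, 0.05, 0.999, -0.0]
contact_force: [5.9, -2.0, -0.2]
gripper_width: 0.474
grasp_force: 60.6
```

```bash
python3 -m pendant '[[0.035,0,0,0.002,0],[0.035,0,0,0,0],[0.035,0,0,0,0]]';python3 -m pendant '[[0.035,0,0,0.0015,0],[0.035,0,0,0,0],[0.035,0,0,0,0]]'
```

```text
t: 10.8
eef_pos: [0.543, 0.0857, 0.3685]
tool_rot: [0.001, 0.05, 0.999, -0.0]
contact_force: [6.4, -1.3, -0.0]
gripper_width: 0.479
grasp_force: 60.8
t: 11.05
eef_pos: [0.543, 0.0856, 0.3673]
tool_rot: [0.001, 0.05, 0.999, 0.0]
contact_force: [5.3, -0.3, 2.0]
gripper_width: 0.477
grasp_force: 61.1
```

Travel is 33.4 mm and the force is starting to rise, as expected from the 33 mm prediction.

```bash
python3 -m pendant '[[0.035,0,0,0.0015,0],[0.035,0,0,0,0],[0.035,0,0,0,0]]';python3 -m pendant '[[0.035,0,0,0.0015,0],[0.035,0,0,0,0],[0.035,0,0,0,0]]'
```

```text
t: 11.3
eef_pos: [0.543, 0.0856, 0.3661]
tool_rot: [0.001, 0.05, 0.999, 0.0]
contact_force: [4.5, -1.5, 5.8]
gripper_width: 0.47
grasp_force: 61.4
t: 11.55
eef_pos: [0.543, 0.0856, 0.3649]
tool_rot: [0.001, 0.05, 0.999, 0.0]
contact_force: [2.9, -0.9, 8.7]
gripper_width: 0.472
grasp_force: 61.6
```

```bash
python3 -m pendant '[[0.035,0,0,0.0015,0],[0.035,0,0,0,0],[0.035,0,0,0,0]]';python3 -m pendant '[[0.035,0,0,-0.004,0],[0.035,0,0,-0.006,0],[0.035,0,0,-0.006,0],[0.035,0,0,-0.006,0],[0.035,0,0,-0.006,0],[0.035,0,0,-0.005,0],[0.035,0,0,-0.004,0],[0.035,0,0,0,0],[0.035,0,0,0,0]]'
```

```text
t: 11.8
eef_pos: [0.5431, 0.0855, 0.3637]
tool_rot: [0.001, 0.05, 0.999, 0.0]
contact_force: [2.2, -2.2, 11.4]
gripper_width: 0.476
grasp_force: 61.9
t: 12.55
eef_pos: [0.543, 0.0856, 0.4002]
tool_rot: [0.001, 0.05, 0.999, 0.0]
contact_force: [3.7, -2.5, 6.9]
gripper_width: 0.474
grasp_force: 65.3
```

```bash
python3 -m pendant '[[0.035,0,0,-0.0015,0],[0.035,0,0,0,0],[0.035,0,0,0,0]]';python3 -m pendant '[[0.035,0,0,-0.0015,0],[0.035,0,0,0,0],[0.035,0,0,0,0]]'
```

```text
t: 12.8
eef_pos: [0.543, 0.0856, 0.4013]
tool_rot: [0.001, 0.05, 0.999, 0.0]
contact_force: [6.0, -1.7, 1.7]
gripper_width: 0.474
grasp_force: 64.8
t: 13.05
eef_pos: [0.5429, 0.0857, 0.4019]
tool_rot: [0.001, 0.05, 0.999, -0.0]
contact_force: [9.9, -1.7, -4.4]
gripper_width: 0.476
grasp_force: 64.3
```

```bash
python3 -m pendant '[[0.035,0,0,-0.0015,0],[0.035,0,0,0,0],[0.035,0,0,0,0],[0.07,0,0,0,0],[0.07,0,0,0,0],[0.07,0,0,0,0],[0.07,0,0,0,0],[0.07,0,0,-0.03,0],[0.07,0,0,-0.035,0],[0.07,0,0,0,0],[0.07,0,0,0,0]]';python3 look.py w6 knob; python3 geo.py w6 2>/dev/null|grep -E "knob"
python3 -m pendant '[[0.07,0.01,-0.027,0,0],[0.07,0.01,-0.027,0,0],[0.07,0.01,-0.027,0,0],[0.07,0.01,-0.027,0,0],[0.07,0,0,0.035,0],[0.07,0,0,0.035,0],[0.07,0,0,0.035,0],[0.07,0,0,0,0],[0.07,0,0,0,0]]' 30
python3 look.py w7 handle; python3 geo.py w7 2>/dev/null|grep -E "handle|deck"
```

```text
t: 13.97
eef_pos: [0.5427, 0.0856, 0.471]
tool_rot: [0.002, 0.05, 0.999, 0.001]
contact_force: [-0.5, -1.1, -1.4]
gripper_width: 0.822
grasp_force: 0.0
[0.5421 0.0858 0.4695] [0.0002 0.0498 0.9988 0.0005] [-0.9544  0.1676 -0.621 ]
knob [257.8 211.6] 0.61 [0.5435 0.0855]
knobtop (((542.6851806640625, 85.3619155883789), (40.73520278930664, 40.99352264404297), 9.581839561462402), array([ 223,  185,   70,   67, 3610], dtype=int32), np.float64(0.26221088288473915)) 0.2646261280886773
knob (((542.4736328125, 85.57245635986328), (38.18137741088867, 37.688053131103516), 12.610676765441895), array([ 225,  189,   67,   62, 3120], dtype=int32), np.float64(0.2623890763617526)) [((542.4860229492188, 85.70403289794922), 19.825963973999023)]
knob x [0.5132 0.5492] y [0.1216 0.1588]
t: 14.82
eef_pos: [0.4908, -0.0177, 0.3626]
tool_rot: [-0.003, 0.05, 0.999, -0.001]
contact_force: [1.6, 0.1, 0.6]
gripper_width: 0.821
grasp_force: 0.0
[ 0.4918 -0.0179  0.3644] [-0.0008  0.0502  0.9987 -0.0005] [ 0.2872 -0.8928  1.038 ]
handle [258.  193.8] 0.73 [ 0.4916 -0.019 ]
deck+piles (((494.3011474609375, 83.72114562988281), (163.73648071289062, 242.1795654296875), 9.742152214050293), array([  237,    83,   275,   187, 31183], dtype=int32), np.float64(0.049173115974276406))
handletop (((492.9251403808594, -18.032184600830078), (29.393178939819336, 29.44744300842285), 53.44865798950195), array([ 240,  180,   40,   40, 1262], dtype=int32), np.float64(0.10293930007424021))
```

```bash
python3 -m pendant '[[0.07,0,0,0.03,0],[0.07,0,0,0.03,0],[0.07,0,0,0.03,0],[0.07,0,0,0.029,0],[0.07,0,0,0,0],[0.02,0,0,0,0],[0.02,0,0,0,0],[0.02,0,0,0,0],[0.02,0,0,0,0],[0.02,0,0,0,0],[0.02,0,0,0,0]]' 30
python3 -m pendant '[[0.02,-0.005,-0.006,0,0],[0.02,-0.012,-0.012,0,0],[0.02,-0.012,-0.012,0,0],[0.02,-0.012,-0.012,0,0],[0.02,-0.012,-0.012,0,0],[0.02,-0.012,-0.012,0,0],[0.02,-0.009,-0.010,0,0],[0.02,-0.005,-0.006,0,0],[0.02,0,0,0,0],[0.02,0,0,0,0],[0.02,0,0,0,0]]'
python3 -m pendant '[[0.07,0,0,0,0],[0.07,0,0,0,0],[0.07,0,0,0,0],[0.07,0,0,0,0],[0.07,0,0,-0.03,0],[0.07,0,0,-0.04,0],[0.07,0,0,-0.04,0],[0.07,0,0,-0.04,0],[0.07,0,0,-0.04,0],[0.07,0,0,-0.035,0],[0.07,0,0,0,0],[0.07,0,0,0,0]]'
python3 look.py w8 handle first second pad press knob; python3 geo.py w8 2>/dev/null|grep -vE "^\[|r1|r2"
```

```text
t: 15.83
eef_pos: [0.4929, -0.0178, 0.2475]
tool_rot: [0.002, 0.05, 0.999, 0.001]
contact_force: [-1.6, -0.4, 9.3]
gripper_width: 0.339
grasp_force: 28.9
t: 16.75
eef_pos: [0.5637, -0.1081, 0.2476]
tool_rot: [0.003, 0.05, 0.999, -0.001]
contact_force: [1.8, -3.7, 5.5]
gripper_width: 0.337
grasp_force: 30.3
t: 17.75
eef_pos: [0.5624, -0.1074, 0.4721]
tool_rot: [0.002, 0.05, 0.999, 0.0]
contact_force: [-1.0, 0.7, -0.2]
gripper_width: 0.82
grasp_force: 0.0
[ 0.5619 -0.107   0.4702] [0.0002 0.0498 0.9988 0.0004] [-0.8947  0.5589 -0.1425]
handle [259.2 163.9] 0.9 [ 0.5642 -0.1066]
first [347.6 192.2] 0.71 [ 0.6176 -0.0024]
second [422.1 123.8] 0.9 [0.5432 0.0862]
pad [420.5 125.1] 0.65 [0.5384 0.0618]
press [404.9 121.9] 0.85 [0.5445 0.0866]
deck+piles (((557.2736206054688, 0.1684417724609375), (255.28172302246094, 133.78610229492188), 84.29867553710938), array([  241,    84,   224,   116, 15495], dtype=int32), np.float64(0.048425608799563015))
base (((451.1909484863281, 96.84571838378906), (104.35417175292969, 92.11265563964844), 84.25520324707031), array([ 373,    0,   99,   84, 7437], dtype=int32), np.float64(0.0114053600559651))
```

View pics/w8.png

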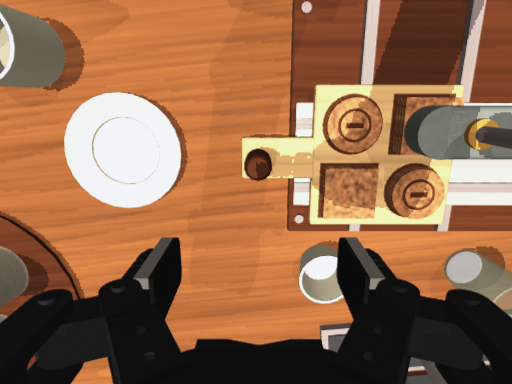

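The carrier is at the second station. The handle is at (258,164), the second square pile sits under the arm's end at (425,120), and the ring ferrule is at (483,133). The second pile's offset from the axis is under 1 mm. Now to the knob.

```bash
python3 -m pendant '[[0.07,0.006,0.031,0,0],[0.07,0.0065,0.032,0,0],[0.07,0.0065,0.032,0,0],[0.07,0.0065,0.032,0,0],[0.07,0.0065,0.032,0,0],[0.07,0.0065,0.0305,0,0],[0.07,0,0,0,0],[0.07,0,0,0,0]]' 60
python3 look.py w9 knob; python3 geo.py w9 2>/dev/null|grep -E "knob"
```

```text
t: 18.77
eef_pos: [0.5425, 0.0875, 0.4694]
tool_rot: [-0.001, 0.048, 0.999, -0.0]
contact_force: [1.3, -1.0, -0.5]
gripper_width: 0.82
grasp_force: 0.0
[0.5427 0.0854 0.4696] [-0.0004  0.0494  0.9988 -0.0005] [ 0.2425 -0.8302  0.6827]
knob [257.2 212.7] 0.95 [0.5425 0.0864]
knob [255.9 159.8] 0.7 [0.509  0.0889]
knobtop (((543.039306640625, 85.49580383300781), (41.012229919433594, 40.59836196899414), 70.515625), array([ 220,  188,   72,   67, 3656], dtype=int32), np.float64(0.26221562959787775)) 0.26472344262155745
```

```bash
python3 -m pendant '[[0.07,0,0,0.03,0],[0.07,0,0,0.03,0],[0.07,0,0,0.010,0],[0.07,0,0,0,0],[0.035,0,0,0,0],[0.035,0,0,0,0],[0.035,0,0,0,0],[0.035,0,0,0,0],[0.035,0,0,0,0],[0.035,0,0,0,0],[0.035,0,0,0,0]]' 60
python3 -m pendant '[[0.035,0,0,0.004,0],[0.035,0,0,0.005,0],[0.035,0,0,0.005,0],[0.035,0,0,0.004,0],[0.035,0,0,0,0],[0.035,0,0,0,0]]'
python3 -m pendant '[[0.035,0,0,0.002,0],[0.035,0,0,0,0],[0.035,0,0,0,0]]'
python3 -m pendant '[[0.035,0,0,0.0015,0],[0.035,0,0,0,0],[0.035,0,0,0,0]]'
```

```text
t: 19.78
eef_pos: [0.5435, 0.0853, 0.4013]
tool_rot: [0.001, 0.05, 0.999, 0.001]
contact_force: [2.9, 2.0, 5.2]
gripper_width: 0.475
grasp_force: 60.5
t: 20.28
eef_pos: [0.5435, 0.0854, 0.382]
tool_rot: [0.001, 0.05, 0.999, 0.0]
contact_force: [6.2, 2.4, -1.9]
gripper_width: 0.477
grasp_force: 60.6
t: 20.53
eef_pos: [0.5435, 0.0854, 0.3802]
tool_rot: [0.001, 0.05, 0.999, 0.0]
contact_force: [6.0, 2.8, 0.1]
gripper_width: 0.476
grasp_force: 60.8
t: 20.78
eef_pos: [0.5435, 0.0854, 0.3791]
tool_rot: [0.001, 0.05, 0.999, 0.0]
contact_force: [5.3, 1.7, 3.2]
gripper_width: 0.476
grasp_force: 61.1
```

```bash
python3 -m pendant '[[0.035,0,0,0.0015,0],[0.035,0,0,0,0],[0.035,0,0,0,0]]'
python3 -m pendant '[[0.035,0,0,0.0015,0],[0.035,0,0,0,0],[0.035,0,0,0,0]]'
```

```text
t: 21.03
eef_pos: [0.5436, 0.0854, 0.3779]
tool_rot: [0.001, 0.05, 0.999, 0.0]
contact_force: [3.7, 1.8, 7.1]
gripper_width: 0.476
grasp_force: 61.4
t: 21.28
eef_pos: [0.5436, 0.0853, 0.3767]
tool_rot: [0.001, 0.05, 0.999, 0.001]
contact_force: [3.4, 1.3, 9.3]
gripper_width: 0.474
grasp_force: 61.7
```

One more small step, to match the first pile, then up 26 mm plus the overtravel to the stop.

```bash
python3 -m pendant '[[0.035,0,0,0.001,0],[0.035,0,0,0,0],[0.035,0,0,0,0]]'
python3 -m pendant '[[0.035,0,0,-0.004,0],[0.035,0,0,-0.006,0],[0.035,0,0,-0.006,0],[0.035,0,0,-0.005,0],[0.035,0,0,-0.0045,0],[0.035,0,0,-0.0015,0],[0.035,0,0,-0.0015,0],[0.035,0,0,0,0],[0.035,0,0,0,0]]'
python3 -m pendant '[[0.035,0,0,-0.0015,0],[0.035,0,0,0,0],[0.035,0,0,0,0]]'
```

```text
t: 21.53
eef_pos: [0.5436, 0.0853, 0.376]
tool_rot: [0.001, 0.05, 0.999, 0.001]
contact_force: [2.7, 1.5, 11.7]
gripper_width: 0.475
grasp_force: 62.0
t: 22.28
eef_pos: [0.5435, 0.0855, 0.4026]
tool_rot: [0.001, 0.05, 0.999, -0.0]
contact_force: [8.2, 1.6, -5.4]
gripper_width: 0.469
grasp_force: 64.1
t: 22.53
eef_pos: [0.5434, 0.0857, 0.4027]
tool_rot: [0.001, 0.05, 0.999, -0.001]
contact_force: [14.4, 2.7, -17.5]
gripper_width: 0.474
grasp_force: 65.2
```

At the upper stop. I release, rise and check.

```bash
python3 -m pendant '[[0.035,0,0,0.0015,0],[0.07,0,0,0,0],[0.07,0,0,0,0],[0.07,0,0,0,0],[0.07,0,0,0,0],[0.07,0,0,-0.03,0],[0.07,0,0,-0.035,0],[0.07,0,0,-0.01,0],[0.07,0,0,0,0],[0.07,0,0,0,0]]'
python3 look.py w10 knob; python3 geo.py w10 2>/dev/null|grep -E "knob"
python3 -m pendant '[[0.07,0,-0.03,0,0],[0.07,0,-0.035,0,0],[0.07,0,-0.035,0,0],[0.07,0,-0.035,0,0],[0.07,0,-0.035,0,0],[0.07,0,0,0,0],[0.07,0,0,0,0]]'
python3 look.py w11 handle second press pad; python3 geo.py w11 2>/dev/null|grep -vE "^\[|r1|r2"
```

```text
t: 23.37
eef_pos: [0.5426, 0.085, 0.4783]
tool_rot: [0.0, 0.05, 0.999, 0.0]
contact_force: [0.2, -0.5, 0.2]
gripper_width: 0.818
grasp_force: 0.0
[0.5423 0.0852 0.4773] [-0.0007  0.0499  0.9988 -0.0001] [-1.1253 -1.3382 -0.6761]
knob [260.3 209.3] 0.84 [0.5439 0.0862]
knobtop (((542.7158203125, 85.38552856445312), (41.07933807373047, 40.89962387084961), 30.757404327392578), array([ 226,  183,   68,   65, 3365], dtype=int32), np.float64(0.26219640512563075)) 0.2642275853035671
t: 24.05
eef_pos: [0.5249, -0.0863, 0.4771]
tool_rot: [-0.001, 0.053, 0.999, -0.0]
contact_force: [0.3, 0.5, 0.4]
gripper_width: 0.817
grasp_force: 0.0
[ 0.5254 -0.0843  0.4771] [-0.0011  0.0509  0.9987 -0.    ] [ 0.4376  0.6819 -0.0564]
handle [242.5 198. ] 0.66 [ 0.5624 -0.1091]
second [399.4 159. ] 0.71 [0.5442 0.0829]
press [384.6 155.9] 0.59 [0.5484 0.0825]
press [332.9 221.5] 0.35 [0.6358 0.0084]
pad [445.5 288.9] 0.19 [0.6969 0.1192]
deck+piles (((556.77783203125, 0.05828857421875), (254.6255645751953, 133.28225708007812), 84.56092071533203), array([  229,   121,   213,   110, 13884], dtype=int32), np.float64(0.048591096531107686))
base (((462.1015625, 146.14306640625), (205.6261444091797, 126.81694793701172), 84.02061462402344), array([  355,    29,   157,   107, 13780], dtype=int32), np.float64(0.011396586306784674))
knobtop (((542.3973388671875, 70.09844970703125), (12.877500534057617, 37.027671813964844), 86.4735107421875), array([489, 181,  23,  58, 986], dtype=int32), np.float64(0.24587976956629604)) 0.2581231923635758
```

View pics/w11.png

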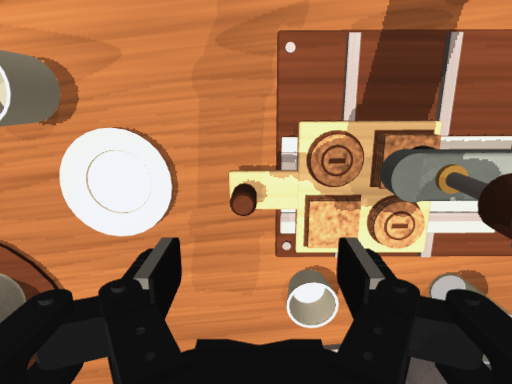

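The knob is back at its home height (top at 262 mm) and the carrier hasn't moved: handle at (242,200), second pile under the arm's end at (410,155). The crockery in view is undisturbed.

```bash
python3 -c "
from station import bot
print(bot.hand_in())"
```

```text
the job is handed in; nothing more can be done
None
```

I pressed the stamp onto both square piles in the order asked (pad give about 4–5 mm each by force), the second pile is centred to about 1 mm under the raised stamp, and the job is handed in at about 24 s; no stamp mark was visible on the first pile afterwards, and I didn't recheck all the crockery.

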